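# Register a leafed round panel against the alignment bar

### The arm

A 7-joint arm with a two-finger parallel gripper is mounted at the origin on the work surface. World frame = base frame: x ahead of the robot, y to its left, z up, the work surface at z = 0. Lengths are in m, angles in rad, forces in N, time in s.
With the tool pointing down it reaches from about 0.425 to 0.95 m from the base axis. Payload 4.7 kg.
Tool frame: the origin (TCP) lies between the finger pads; the fingertips stand 8 mm ahead of it and the grasp point (between the pads) lies 11 mm behind it (ctrl.finger_overhang is the distance from the TCP to the fingertips, in m); z points along the fingers, y is the line along which they close (so a half turn about z gives the same grasp; the last joint's range is limited). The gripper opens to 85 mm and grips with 20 to 120 N. Pads are 22 mm wide; open, the fingers measure 114 mm over their backs; the gripper's body (76 mm by 85 mm) begins 54 mm behind the grasp point. The pads swing forward as they close: fully open they stand 13 mm farther back than shut.
Start: joints at [-1.336, 0.469, -0.049, 1.532, 0.024, 1.141, -0.082], TCP at [0.176, 0.652, 0.239] pointing down, gripper open.
Joint ranges: [-2.59, 2.59], [-0.33, 1.99], [-1.39, 1.29], [0.1, 2.45], [-1.04, 4.18], [0.21, 1.99], [-2.66, 2.66]. Speed limits (rad/s): [2.57, 2.57, 3.14, 3.14, 3.14, 3.14, 3.14].

### API

Orientations are given as a rotation vector (axis times angle).
In Python, from rig import ctrl gives the robot as it stands. The module is installed in compiled form; this text tells all that it offers.
- The arm moves only by the shell command python3 -m handwheel 'ROWS'. ROWS is JSON, a list of rows, each an object with "dp": the shift along the world's x, y, z in m, a list of three; "turn": the turn about the world's z in degrees; "grip": the finger opening in m, from 0 to 0.0854. A call has 1 to 8 rows; each row is the pose to reach, as a shift and turn from the pose commanded when the call began; what a row does not reach only later rows make up. A row lasts 1/8 s, in which the tool goes at most 62.5 mm and 10.7 degrees, less where a joint would pass 70% of its speed; a pose out of reach is approached as far as the arm can. A call with a gripper value outside its range is refused whole. The fingers move at their own pace and stop on an object; the grip force is fixed at half the most. Time passes only in rows, so rows that repeat a pose let the fingers close. It gives the time, the measured TCP pose, the force, the opening and the grip force at its end, in the units of the state.
- ctrl.state(): the state, without advancing time (a new reading comes with each control period).
- ctrl.camera(name): name is "scene" or "top" or "wrist"; returns (picture, depth): 400x640x3 uint8, red, green, blue; 400x640 float32, m along the optical axis (not along the pixel's ray), 0 where there is no reading.
- ctrl.camera_info(name): a dict with "vfov" (degrees; the focal length in pixels is half the picture's height over the tangent of half this angle, whatever the lens; pixels are square), "cx", "cy" (the principal point, pixels), "k1" (the pictures are not rectified: a ray, as slopes to the right and down, at radius r is drawn at 1 + k1 r^2 times it, then the intrinsics apply), "T" (4x4, takes a point from camera to world coordinates). Camera axes: x right, y down, z forward; pixel columns grow to the right and rows downward; lengths in m; the calibration is good to about 2 mm. A picture is of the moment at which its call begins: read the wrist's pose just before it. camera_info takes no time and is no camera call; for the wrist camera it gives the pose at the moment of the call.
- ctrl.finish_job(): hands the job in; it is judged then, once.
The state is a dict: "time_s": time; "joint_positions": joint angles; "joint_vel": joint speeds; "effort": joint torques, N m; "position": TCP position; "eef_rot": TCP orientation; "ft_force": force on the tool from outside, world axes, zero at the start; "moment": the same for the moment, N m; "finger_gap": finger opening in m; "grasp_force": force on a finger pad.
Only numpy, scipy, OpenCV 4.12 (cv2) and the standard library are available. Lean on these libraries where they do the work, as an engineer would, in place of code of your own. Each camera call takes 0.05 s, during which the arm holds its last target. There are 200 camera calls.

### The job

In the jig, turn the round silver-leafed panel with a light fingertip on its face until its flat edge squarely faces the brass alignment bar, with the bar still drawn back. Then slide the bar up by its red tab, gently, until it lies flush against the flat, and leave it sprung so that it bears on the flat by itself with a few newtons (3 to 6 N). Do not press hard on the leafed face or force the bar, and leave the jar, the cup and the brush where they are.

Things in the scene. Friction and masses are not known exactly. Their poses are not given: they have to be found in the camera images.
- jig: The jig: a dark wooden board 170 (x) x 320 (y) x 20 mm, fixed to the table. Origin: centre of its underside, on the table; z up. In its frame the panel's spindle stands at x = 0, y = -70 mm, and the bar slides along -y towards it. The finished flat edge lies in the plane y = -20 mm, facing +y.
- panel: The round panel: black disc 120 mm across, 10 mm thick, its face covered with silver-leaf squares; one flat, 66 mm long, is cut from its edge, 50 mm from the centre, with a red line painted along it. It turns endlessly either way on an upright spindle. Origin: on the spindle at the panel's underside, 34 mm above the table; z up; its own +y axis points from the centre to the flat.
- panel_flat (a point): The middle of the panel's flat, at its upper edge (50 mm from the spindle, level with the face).
- tab_top (a point): Centre of the top of the red tab on the carriage: an upright block 26 (jig x) x 12 (jig y) mm, rising 38 mm above the carriage, its top 82 mm above the table, its centre 48 mm behind the bar's face.
- bar: The brass alignment bar, 110 (jig x) x 12 (jig y) x 16 mm, 30 to 46 mm above the table. Origin: middle of the lower edge of the face that is to meet the flat; that face looks along the jig's -y. It sits on stiff springs in the carriage and gives 1 mm per 20 N. Left at rest it should bear on the flat with 3 to 6 N; over 12 N is too hard. Pressed on a flat a few degrees askew, it squares the panel up.
- bar_face (a point): The middle of that face of the bar, 38 mm above the table.
- face_center (a point): Centre of the panel's face, on the spindle, 44 mm above the table (a brass cap 18 mm across is 1 mm proud here). The panel takes about 0.09 N m to turn and stays where left. It rests on a cushion and sinks 1 mm per 15 N of press. Over 18 N from the fingers spoils the leaf; 6 to 10 N, pressed 35 to 40 mm from the centre, turns it by friction.
- carriage: The aluminium carriage, 80 (jig x) x 40 (jig y) x 18 mm, its top 44 mm above the table, that carries the bar and the red tab. It slides along the jig's -y towards the panel with about 6 N of friction and stays where it is left. At the start the bar's face is 23 to 35 mm short of where it will meet the flat. Origin: centre of its underside.
- jar: Loose amber jar with a white cap, 72 mm across, 125 mm high, standing on the table. Origin: centre of its underside. Not to be moved.
- cup: Loose small white plastic cup, 52 mm across, 60 mm high. Origin: centre of its underside. Not to be moved.
- brush: Loose flat brush, 200 mm long, lying on the table beyond the jig. Not to be moved.

How it is judged:
On the way:
1. the panel has been turned until its flat faces the bar (within about 8 degrees) with the bar not yet touching it (x of panel_flat in the frame of jig between -0.007 and 0.007 m and y of panel_flat in the frame of jig above -0.03 m and contact force between bar and panel below 0.1 N and y of bar_face in the frame of jig above -0.013 m), for 0.2 s.
At the end, for the whole second after the job is handed in: The panel's flat is square to the bar (within 2.5 degrees) and at rest; the bar lies on the flat and bears on it by itself with at least 2.5 N (x of panel_flat in the frame of jig between -0.0022 and 0.0022 m and y of panel_flat in the frame of jig above -0.03 m and contact force between bar and panel above 2.5 N and y of bar_face in the frame of jig below -0.0175 m and angular speed of panel below 0.05 rad/s); the robot touches nothing.
It fails at once if the fingers press on the panel with more than 18 N (contact force between the fingers and panel above 18 N).
It fails at once if the bar is forced against the panel with more than 12 N (contact force between bar and panel above 12 N).
It fails at once if the jar, the cup or the brush is shifted by more than 20 mm or tipped (distance of any of jar, cup, brush from where it was at the start of the episode above 0.02 m or angle between any of jar, cup's own z axis and vertical above 0.3 rad).
It also fails if it takes over 64 s, if anything falls off the work surface, if the arm or the gripper's body presses on something with over 40 N, if the wrist force passes 120 N, or if a joint passes its speed limit or range.

## Working session

There is one attempt and no reset: what is moved stays moved. The work goes in short steps, Python scripts to look and compute and a shell command to move; the robot and the scene stay as the last step left them, time stands still between calls to the robot, and variables do not carry over. Pictures are saved under pics/ and viewed, at most 10 in all, crops included, and the job is handed in when it is done.

```bash
mkdir -p pics
cat > h.py <<'E'
import numpy as np, cv2, json
from rig import ctrl
def rays(info,uv):
    f=200/np.tan(np.radians(info["vfov"])/2)
    d=(np.atleast_2d(uv).astype(float)-[info["cx"],info["cy"]])/f
    s=d.copy()
    for _ in range(30): s=d/(1+info["k1"]*(s**2).sum(1,keepdims=True))
    T=np.array(info["T"]); return T[:3,3],np.c_[s,np.ones(len(s))]@T[:3,:3].T
def onplane(info,uv,z):
    o,r=rays(info,uv); return o+r*((z-o[2])/r[:,2:3])
def cloud(info,dep,m):
    v,u=np.nonzero(m&(dep>0)); o,r=rays(info,np.c_[u,v]); return o+r*dep[v,u][:,None]
E
python3 - <<'E'
from h import *
for n in("top","scene"):
    i=ctrl.camera_info(n); p,d=ctrl.camera(n)
    cv2.imwrite(f"pics/{n}0.png",p[:,:,::-1]); np.savez(f"{n}0.npz",p=p,d=d)
    print(n,{k:np.round(v,3).tolist() for k,v in i.items()})
s=ctrl.state(); print({k:np.round(v,3).tolist() for k,v in s.items()}, ctrl.finger_overhang)
E
```

```text
top {'vfov': 54.06, 'cx': 318.276, 'cy': 198.531, 'k1': -0.068, 'T': [[0.009, -0.996, 0.085, 0.56], [-1.0, -0.008, 0.016, -0.001], [-0.016, -0.085, -0.996, 1.086], [0.0, 0.0, 0.0, 1.0]]}
scene {'vfov': 42.466, 'cx': 318.339, 'cy': 195.715, 'k1': -0.113, 'T': [[0.012, 0.77, -0.638, 1.55], [1.0, -0.004, 0.014, -0.017], [0.008, -0.638, -0.77, 1.188], [0.0, 0.0, 0.0, 1.0]]}
{'time_s': 0.1, 'joint_positions': [-1.336, 0.469, -0.049, 1.534, 0.024, 1.141, -0.082], 'joint_vel': [-0.001, -0.001, 0.001, -0.005, 0.001, 0.0, -0.001], 'effort': [0.0, -51.152, -0.047, -23.839, 0.011, 0.004, 0.0], 'position': [0.176, 0.651, 0.238], 'eef_rot': [-0.413, -3.114, 0.003], 'ft_force': [-0.259, -0.212, -0.284], 'moment': [-0.009, 0.015, 0.01], 'grasp_force': 0.0, 'finger_gap': 0.085} 0.008
```

View pics/top0.png

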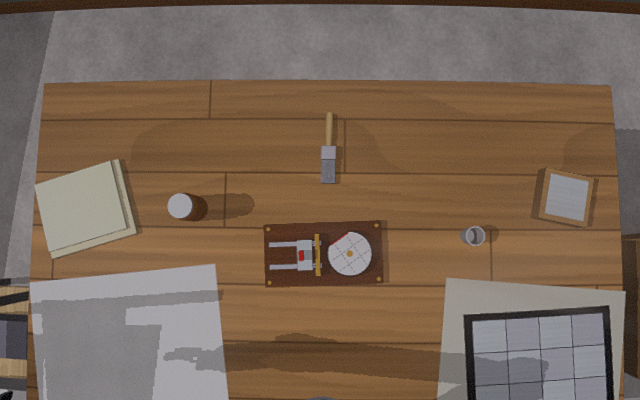

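View pics/scene0.png

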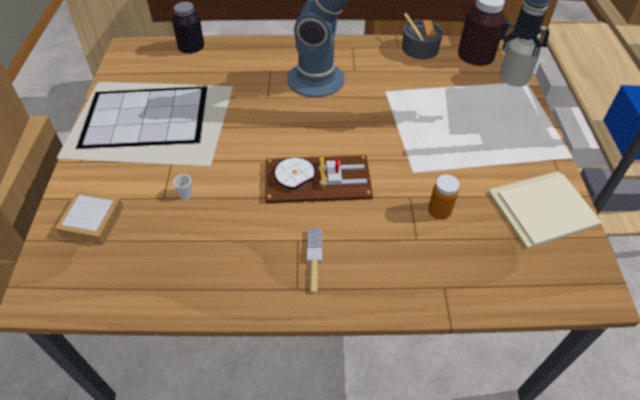

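The top view shows the jig at about (265–383, 221–286), the panel at (350,254), the bar at x≈318, the red tab at (301,256) and the red flat line near (336,240). The jar is at (180,206), the cup at (475,236) and the brush at (329,150). Next I'll measure roughly, then look closer with the wrist camera.

Run:
```python
from h import *
i=ctrl.camera_info("top"); z=np.load("top0.npz"); p,d=z["p"],z["d"]
hsv=cv2.cvtColor(p,cv2.COLOR_RGB2HSV)
roi=np.zeros((400,640),bool); roi[215:295,258:390]=1
red=roi&((hsv[...,0]<6)|(hsv[...,0]>172))&(hsv[...,1]>170)&(hsv[...,2]>110)
n,l,st,c=cv2.connectedComponentsWithStats(red.astype(np.uint8))
for k in range(1,n):
    if st[k,4]>3: print("red",c[k].round(1),st[k],onplane(i,c[k],.044).round(4),onplane(i,c[k],.082).round(4))
cl=cloud(i,d,roi); 
v,u=np.nonzero(roi&(d>0)); 
for a,b in((.014,.026),(.040,.049),(.075,.09)):
    q=cl[(cl[:,2]>a)&(cl[:,2]<b)]; 
    if len(q)>3: print(a,len(q),cv2.minAreaRect((q[:,:2]*1000).astype(np.float32)))
print("guess panel",onplane(i,[350,254],.044),"tab",onplane(i,[301,256],.082))
print("jar",onplane(i,[180,206],.125),"cup",onplane(i,[475,236],.06))
w=ctrl.camera_info("wrist"); print(np.round(w["T"],3),w["vfov"])
```

```text
red [300.5 255. ] [299 251   4   9  36] [[0.4992 0.0621 0.044 ]] [[0.5014 0.0598 0.082 ]]
0.014 5072 ((501.8462219238281, 2.88189697265625), (171.07518005371094, 321.34832763671875), 2.6153531074523926)
0.04 2114 ((504.0860595703125, -27.59772491455078), (118.43138885498047, 198.655029296875), 0.46286943554878235)
0.075 46 ((500.1941833496094, 58.81678771972656), (23.123374938964844, 10.179795265197754), 2.1478171348571777)
guess panel [[ 0.50311713 -0.06847084  0.044     ]] tab [[0.49888917 0.05850472 0.082     ]]
jar [[0.6208089  0.35953015 0.125     ]] cup [[ 0.55270012 -0.39510837  0.06      ]]
[[ 0.261  0.928  0.264  0.108]
 [ 0.965 -0.251 -0.075  0.67 ]
 [-0.003  0.275 -0.961  0.372]
 [ 0.     0.     0.     1.   ]] 62.481422045523885
```

Measured: jig centre (0.502, 0.003) with yaw +2.6° and size 171×321 (correct). The spindle is at about (0.505, −0.067) and the flat points roughly 45° from +x, so it needs a turn of about +48°. I'll bring the wrist camera over, fingers closing.

```bash
python3 -m handwheel '[{"dp":[0.05,-0.05,0],"turn":4,"grip":0},{"dp":[0.1,-0.1,0],"turn":8,"grip":0},{"dp":[0.14,-0.15,0],"turn":12,"grip":0},{"dp":[0.18,-0.2,0],"turn":17.6,"grip":0},{"dp":[0.21,-0.25,0],"turn":17.6,"grip":0},{"dp":[0.23,-0.3,0],"turn":17.6,"grip":0},{"dp":[0.25,-0.35,0],"turn":17.6,"grip":0},{"dp":[0.26,-0.4,0],"turn":17.6,"grip":0}]'
python3 -m handwheel '[{"dp":[0.01,-0.05,0],"turn":0,"grip":0},{"dp":[0.02,-0.1,0],"turn":0,"grip":0},{"dp":[0.03,-0.15,0],"turn":0,"grip":0},{"dp":[0.04,-0.2,0],"turn":0,"grip":0},{"dp":[0.05,-0.25,0],"turn":0,"grip":0},{"dp":[0.05,-0.27,0],"turn":0,"grip":0},{"dp":[0.05,-0.27,0],"turn":0,"grip":0},{"dp":[0.05,-0.27,0],"turn":0,"grip":0}]'
python3 - <<'E'
from h import *
i=ctrl.camera_info("wrist"); p,d=ctrl.camera("wrist"); cv2.imwrite("pics/w1.png",p[:,:,::-1]); np.savez("w1.npz",p=p,d=d,i=json.dumps({k:np.array(v).tolist() for k,v in i.items()}))
s=ctrl.state(); print({k:np.round(s[k],4).tolist() for k in("time_s","position","eef_rot","ft_force","joint_positions","finger_gap")}); print(np.round(i["T"],3))
E
```

```text
time_s: 1.1
position: [0.4369, 0.2489, 0.2391]
eef_rot: [-0.065, 3.141, -0.001]
ft_force: [0.6, -0.1, 0.3]
finger_gap: 0.0
grasp_force: 0.0
time_s: 2.1
position: [0.4858, -0.0169, 0.2391]
eef_rot: [0.071, -3.14, -0.001]
ft_force: [0.3, 0.3, -0.5]
finger_gap: -0.0002
grasp_force: 0.0
{'time_s': 2.15, 'position': [0.4858, -0.0167, 0.2392], 'eef_rot': [0.0723, -3.1404, -0.001], 'ft_force': [0.0185, 0.4641, -0.1032], 'joint_positions': [-0.2809, 0.1567, 0.2582, 1.9811, -0.0478, 1.0097, 1.6165], 'finger_gap': 0.0002}
[[-0.044  0.961  0.274  0.415]
 [ 0.999  0.043  0.012 -0.02 ]
 [-0.     0.274 -0.962  0.373]
 [ 0.     0.     0.     1.   ]]
```

View pics/w1.png

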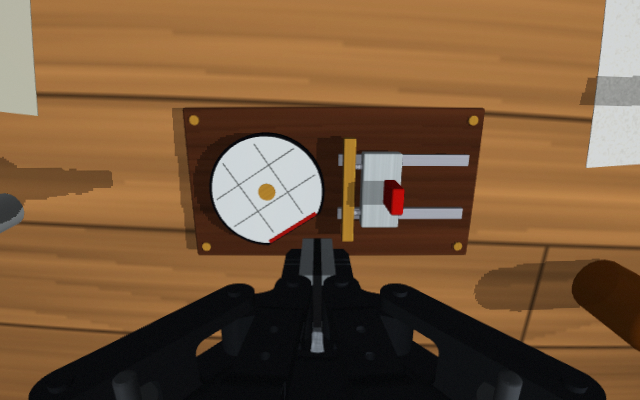

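The wrist view shows the panel with its cap at (266,192), and the red flat from (270,242) to (316,213). The bar is at x≈350 and the tab at (393,198); image right is +y and down is +x.

```bash
cat >> h.py <<'E'
def redmask(p):
    hsv=cv2.cvtColor(p,cv2.COLOR_RGB2HSV)
    return ((hsv[...,0]<6)|(hsv[...,0]>172))&(hsv[...,1]>170)&(hsv[...,2]>100)
JC=np.array([.5018,.0029]); JY=np.radians(2.6)
def jig(q): # world->jig xy
    R=np.array([[np.cos(JY),np.sin(JY)],[-np.sin(JY),np.cos(JY)]]); return (np.asarray(q)[...,:2]-JC)@R.T
def measure(p,d,i):
    hsv=cv2.cvtColor(p,cv2.COLOR_RGB2HSV)
    n,l,st,c=cv2.connectedComponentsWithStats(redmask(p).astype(np.uint8))
    for k in range(1,n):
        if st[k,4]<25: continue
        v,u=np.nonzero(l==k); dz=cloud(i,d,l==k)[:,2]
        if np.median(dz)<.052:
            q=onplane(i,np.c_[u,v],.044)[:,:2]; m=q.mean(0); w=np.linalg.svd(q-m)[2][0]; t=(q-m)@w
            a=np.degrees(np.arctan2(w[1],w[0])); print("flat mid",(m+w*(t.max()+t.min())/2).round(4),"len",np.ptp(t).round(4),"jig",jig(m).round(4),"line ang",a.round(1),"z",np.median(dz).round(3),st[k])
        else:
            q=cloud(i,d,l==k); q=q[q[:,2]>.078]; print("tab top",q.mean(0).round(4),"jig",jig(q.mean(0)).round(4),np.ptp(q,axis=0).round(3),len(q))
    q=cloud(i,d,np.ones(d.shape,bool)); f=np.abs(jig(q))<[.1,.17]; q=q[f.all(1)]
    b=q[(q[:,2]>.016)&(q[:,2]<.024)]; print("board",cv2.minAreaRect((b[:,:2]*1000).astype(np.float32)))
    wm=(hsv[...,1]<60)&(hsv[...,2]>120); wq=cloud(i,d,wm); wq=wq[(np.abs(wq[:,2]-.044)<.005)&(np.linalg.norm(wq[:,:2]-[.505,-.067],axis=1)<.065)]
    print("face circle",cv2.minEnclosingCircle((wq[:,:2]*1000).astype(np.float32)),np.median(wq[:,2]))
    ym=(hsv[...,0]>14)&(hsv[...,0]<28)&(hsv[...,1]>140)&(hsv[...,2]>110); bq=cloud(i,d,ym); bq=bq[(np.abs(bq[:,2]-.046)<.005)]
    J=jig(bq); k=(np.abs(J[:,1])<.05)&(np.abs(J[:,0])<.07)&(J[:,1]>-.05); r=cv2.minAreaRect((bq[k][:,:2]*1000).astype(np.float32)); print("bar",r,"jig",jig(np.array(r[0])/1000),"face y~",np.percentile(J[k,1],[1,5,95,99]).round(4))
    cap=np.linalg.norm(bq[:,:2]-[.505,-.067],axis=1)<.014; 
    if cap.sum(): print("cap",bq[cap].mean(0).round(4),jig(bq[cap].mean(0)).round(4))
E
python3 - <<'E'
from h import *
z=np.load("w1.npz"); measure(z["p"],z["d"],json.loads(str(z["i"])))
E
```

```text
tab top [0.4991 0.0581 0.0811] jig [-0.0001  0.0553] [0.025 0.012 0.005] 306
flat mid [ 0.5438 -0.0406] len 0.0592 jig [ 0.0397 -0.0451] line ang -54.4 z 0.044 [270 213  47  30 171]
board ((502.3817138671875, 1.2268218994140625), (169.8573760986328, 320.6834716796875), 2.5411581993103027)
face circle ((505.6435241699219, -68.75276947021484), 57.55830764770508) 0.043422584630943284
bar ((501.89166259765625, 16.335067749023438), (109.13907623291016, 11.423141479492188), 2.5687568187713623) jig [0.00070102 0.01341708] face y~ [0.0078 0.0082 0.0184 0.0189]
cap [ 0.5052 -0.0683  0.044 ] [ 0.0002 -0.0713]
```

Everything agrees: spindle (0.5053, −0.0683), flat normal at 35.6° against a target of 92.6°, so turn +57°. The bar's face is 27.6 mm short. I'll go to the start point at bearing 240°, radius 37 mm, just above the face.

```bash
python3 -m handwheel '[{"dp":[0.001,-0.04,0],"turn":-8,"grip":0},{"dp":[0.001,-0.083,0],"turn":-16,"grip":0},{"dp":[0.001,-0.083,-0.05],"turn":-24,"grip":0},{"dp":[0.001,-0.083,-0.1],"turn":-32.6,"grip":0},{"dp":[0.001,-0.083,-0.15],"turn":-32.6,"grip":0},{"dp":[0.001,-0.083,-0.175],"turn":-32.6,"grip":0},{"dp":[0.001,-0.083,-0.182],"turn":-32.6,"grip":0},{"dp":[0.001,-0.083,-0.182],"turn":-32.6,"grip":0}]'
python3 -m handwheel '[{"dp":[0,0,-0.001],"turn":0,"grip":0},{"dp":[0,0,-0.002],"turn":0,"grip":0},{"dp":[0,0,-0.003],"turn":0,"grip":0},{"dp":[0,0,-0.003],"turn":0,"grip":0}]'
```

```text
time_s: 3.15
position: [0.4875, -0.1006, 0.0576]
eef_rot: [0.814, 3.034, 0.001]
ft_force: [-0.1, 0.4, 0.7]
finger_gap: -0.0001
grasp_force: 0.0
time_s: 3.65
position: [0.487, -0.1013, 0.0545]
eef_rot: [0.816, 3.033, 0.0]
ft_force: [-0.2, 0.5, 0.0]
finger_gap: -0.0001
grasp_force: 0.0
```

```bash
python3 -m handwheel '[{"dp":[0,0,-0.001],"turn":0,"grip":0},{"dp":[0,0,-0.001],"turn":0,"grip":0},{"dp":[0,0,-0.002],"turn":0,"grip":0},{"dp":[0,0,-0.002],"turn":0,"grip":0}]'
python3 -m handwheel '[{"dp":[0,0,-0.0005],"turn":0,"grip":0},{"dp":[0,0,-0.0005],"turn":0,"grip":0}]'
```

```text
time_s: 4.15
position: [0.4869, -0.1013, 0.0522]
eef_rot: [-0.816, -3.033, -0.0]
ft_force: [-0.3, 0.0, -0.1]
finger_gap: -0.0002
grasp_force: 0.0
time_s: 4.4
position: [0.4869, -0.1013, 0.0518]
eef_rot: [-0.816, -3.034, -0.0]
ft_force: [0.2, 0.8, 0.8]
finger_gap: -0.0003
grasp_force: 0.0
```

```bash
python3 -m handwheel '[{"dp":[0,0,-0.0003],"turn":0,"grip":0},{"dp":[0,0,-0.0003],"turn":0,"grip":0}]'
python3 -m handwheel '[{"dp":[0,0,-0.0003],"turn":0,"grip":0},{"dp":[0,0,-0.0003],"turn":0,"grip":0}]'
```

```text
time_s: 4.65
position: [0.487, -0.1013, 0.0516]
eef_rot: [0.816, 3.034, 0.0]
ft_force: [0.3, -0.7, 1.5]
finger_gap: -0.0002
grasp_force: 0.4
time_s: 4.9
position: [0.487, -0.1014, 0.0514]
eef_rot: [0.816, 3.034, 0.0]
ft_force: [-0.6, 0.3, 2.4]
finger_gap: 0.0001
grasp_force: 1.3
```

```bash
python3 -m handwheel '[{"dp":[0,0,-0.0005],"turn":0,"grip":0},{"dp":[0,0,-0.0005],"turn":0,"grip":0},{"dp":[0,0,-0.0005],"turn":0,"grip":0}]'
python3 -m handwheel '[{"dp":[0,0,-0.0003],"turn":0,"grip":0},{"dp":[0,0,-0.0003],"turn":0,"grip":0},{"dp":[0,0,-0.0003],"turn":0,"grip":0}]'
```

```text
time_s: 5.28
position: [0.487, -0.1014, 0.051]
eef_rot: [0.816, 3.034, 0.0]
ft_force: [-0.6, 0.6, 5.8]
finger_gap: 0.0001
grasp_force: 2.7
time_s: 5.65
position: [0.487, -0.1014, 0.0508]
eef_rot: [0.816, 3.034, 0.0]
ft_force: [-2.0, 0.5, 6.3]
finger_gap: 0.0002
grasp_force: 3.3
```

```bash
python3 -m handwheel '[{"dp":[0,0,-0.0003],"turn":0,"grip":0},{"dp":[0.0012,-0.0006,-0.0003],"turn":2,"grip":0},{"dp":[0.0024,-0.0012,-0.0003],"turn":4,"grip":0},{"dp":[0.0036,-0.0018,-0.0003],"turn":6,"grip":0},{"dp":[0.0048,-0.0022,-0.0003],"turn":8,"grip":0},{"dp":[0.0073,-0.0031,-0.0003],"turn":12,"grip":0},{"dp":[0.0098,-0.0038,-0.0003],"turn":16,"grip":0},{"dp":[0.0098,-0.0038,-0.0003],"turn":16,"grip":0}]'
python3 - <<'E'
from h import *
i=ctrl.camera_info("wrist"); p,d=ctrl.camera("wrist"); cv2.imwrite("pics/w2.png",p[:,:,::-1])
i2=ctrl.camera_info("top"); p2,d2=ctrl.camera("top"); cv2.imwrite("pics/t2.png",cv2.resize(p2[210:300,250:400,::-1],None,fx=4,fy=4))
E
```

```text
time_s: 6.65
position: [0.4971, -0.1055, 0.0507]
eef_rot: [0.386, 3.117, 0.0]
ft_force: [-1.6, 0.1, 7.4]
finger_gap: 0.0
grasp_force: 3.8
```

View pics/w2.png

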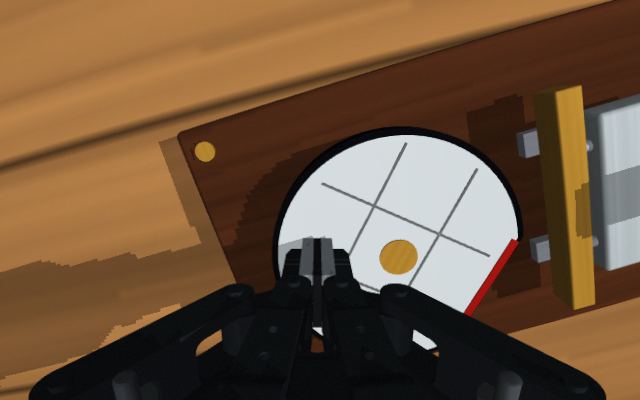

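The wrist view shows the fingertips on the leaf, the cap at (398,257) and the red flat partly visible from (515,240) to (468,315). I'll measure its angle.

```bash
cat >> h.py <<'E'
def flatang():
    i=ctrl.camera_info("wrist"); p,d=ctrl.camera("wrist"); m=redmask(p)
    v,u=np.nonzero(m); q=onplane(i,np.c_[u,v],.044); k=(np.linalg.norm(q[:,:2]-[.5053,-.0683],axis=1)<.066); q=q[k][:,:2]
    c=q.mean(0); w=np.linalg.svd(q-c)[2][0]; n=np.array([-w[1],w[0]]); r=(c-[.5053,-.0683])@n; n*=np.sign(r)
    print("normal",np.degrees(np.arctan2(n[1],n[0])).round(2),"dist",abs(r).round(4),len(q),"tcp",np.round(ctrl.state()["position"],4))
E
python3 -c "
from h import *
flatang()"
```

```text
normal 51.96 dist 0.0466 669 tcp [ 0.4971 -0.1055  0.0508]
```

```bash
python3 -m handwheel '[{"dp":[0.0019,-0.0004,0],"turn":3,"grip":0},{"dp":[0.0039,-0.0006,0],"turn":6,"grip":0},{"dp":[0.0079,-0.0009,0],"turn":12,"grip":0},{"dp":[0.0119,-0.0007,0],"turn":18,"grip":0},{"dp":[0.0158,-0.0001,0],"turn":24,"grip":0},{"dp":[0.0197,0.0009,0],"turn":30,"grip":0},{"dp":[0.0234,0.0023,0],"turn":36,"grip":0},{"dp":[0.0234,0.0023,0],"turn":36,"grip":0}]'
python3 -c "
from h import *
flatang()"
```

```text
time_s: 7.8
position: [0.5209, -0.1037, 0.0508]
eef_rot: [-0.596, 3.083, -0.002]
ft_force: [-1.0, -1.4, 6.8]
finger_gap: 0.0
grasp_force: 3.4
normal 88.06 dist 0.0465 666 tcp [ 0.521  -0.1037  0.0509]
```

```bash
python3 -m handwheel '[{"dp":[0.0014,0.0007,0],"turn":2.2,"grip":0},{"dp":[0.0027,0.0013,0],"turn":4.5,"grip":0},{"dp":[0.0027,0.0013,0],"turn":4.5,"grip":0},{"dp":[0.0027,0.0013,0],"turn":4.5,"grip":0}]'
python3 -c "
from h import *
flatang()"
```

```text
time_s: 8.35
position: [0.5234, -0.1026, 0.0509]
eef_rot: [-0.716, 3.058, -0.002]
ft_force: [-1.4, -1.5, 7.4]
finger_gap: 0.0001
grasp_force: 3.3
normal 92.11 dist 0.0465 661 tcp [ 0.5234 -0.1026  0.0509]
```

Within 0.5° of square. I'll lift off and go back to the viewing pose to confirm.

```bash
python3 -m handwheel '[{"dp":[0,0,0.02],"turn":0,"grip":0},{"dp":[0,0,0.06],"turn":0,"grip":0},{"dp":[-0.01,0.03,0.11],"turn":-8,"grip":0},{"dp":[-0.02,0.06,0.16],"turn":-16,"grip":0},{"dp":[-0.037,0.086,0.188],"turn":-24,"grip":0},{"dp":[-0.037,0.086,0.188],"turn":-24,"grip":0},{"dp":[-0.037,0.086,0.188],"turn":-24,"grip":0}]'
python3 - <<'E'
from h import *
i=ctrl.camera_info("wrist"); p,d=ctrl.camera("wrist"); cv2.imwrite("pics/w3.png",p[:,:,::-1]); measure(p,d,i); flatang()
E
```

```text
time_s: 9.28
position: [0.4856, -0.0161, 0.2374]
eef_rot: [0.066, -3.14, 0.001]
ft_force: [0.1, 0.2, 0.1]
finger_gap: 0.0002
grasp_force: 0.0
flat mid [ 0.5035 -0.0214] len 0.0575 jig [-0.0013 -0.0243] line ang 1.5 z 0.044 [310 165   4  55 182]
tab top [0.4987 0.0582 0.081 ] jig [-0.0006  0.0554] [0.024 0.012 0.004] 305
board ((502.2735595703125, 1.3461761474609375), (170.1055908203125, 319.9602966308594), 2.3769443035125732)
face circle ((505.70330810546875, -68.71969604492188), 57.496395111083984) 0.04342990811639125
bar ((501.36712646484375, 16.310123443603516), (108.65966033935547, 11.521004676818848), 2.4462716579437256) jig [0.0001759  0.01341596] face y~ [0.0078 0.0083 0.0184 0.0189]
cap [ 0.5052 -0.0683  0.0441] [ 0.0002 -0.0713]
normal 92.12 dist 0.0474 167 tcp [ 0.4855 -0.0165  0.2368]
```

View pics/w3.png

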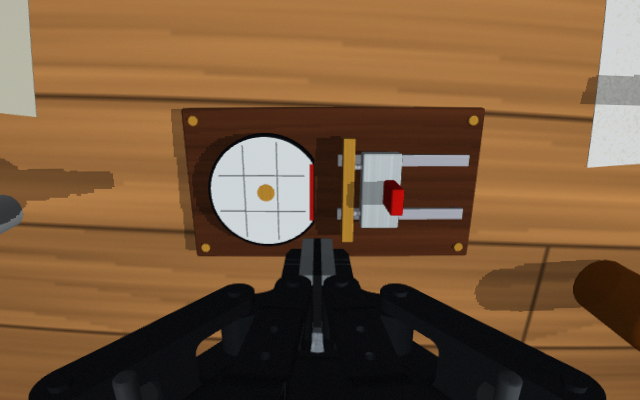

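The flat (red line at x≈312) is parallel to the bar at x≈348, and the tab hasn't moved. Next I'll come down behind the tab with shut fingers.

```bash
python3 -m handwheel '[{"dp":[0.006,0.055,0],"turn":0,"grip":0},{"dp":[0.012,0.105,0],"turn":0,"grip":0},{"dp":[0.012,0.105,-0.03],"turn":0,"grip":0},{"dp":[0.012,0.105,-0.07],"turn":0,"grip":0},{"dp":[0.012,0.105,-0.11],"turn":0,"grip":0},{"dp":[0.012,0.105,-0.15],"turn":0,"grip":0},{"dp":[0.012,0.105,-0.171],"turn":0,"grip":0},{"dp":[0.012,0.105,-0.171],"turn":0,"grip":0}]'
python3 -c "
from h import *
p,d=ctrl.camera('wrist'); cv2.imwrite('pics/w4.png',p[:,:,::-1])"
```

```text
time_s: 10.38
position: [0.4964, 0.0881, 0.0646]
eef_rot: [0.063, -3.135, 0.003]
ft_force: [0.7, 0.2, 1.3]
finger_gap: 0.0002
grasp_force: 0.0
```

View pics/w4.png

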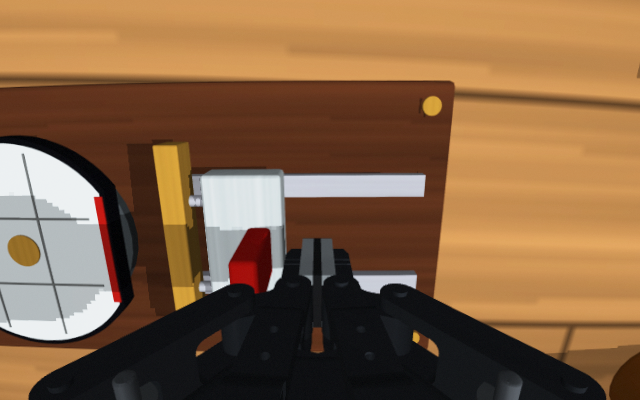

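The closed fingertips at (318,242) stand just behind the tab at (258,255), in line with it. I'll push along jig −y.

```bash
python3 -m handwheel '[{"dp":[0.0001,-0.003,0],"turn":0,"grip":0},{"dp":[0.0003,-0.006,0],"turn":0,"grip":0},{"dp":[0.0004,-0.009,0],"turn":0,"grip":0},{"dp":[0.0005,-0.012,0],"turn":0,"grip":0},{"dp":[0.0005,-0.012,0],"turn":0,"grip":0}]'
python3 -m handwheel '[{"dp":[0.0001,-0.002,0],"turn":0,"grip":0},{"dp":[0.0002,-0.004,0],"turn":0,"grip":0},{"dp":[0.0003,-0.006,0],"turn":0,"grip":0},{"dp":[0.0003,-0.008,0],"turn":0,"grip":0},{"dp":[0.0003,-0.008,0],"turn":0,"grip":0}]'
```

```text
time_s: 11.05
position: [0.4986, 0.0781, 0.0676]
eef_rot: [-0.066, 3.14, 0.002]
ft_force: [0.3, 2.6, 1.4]
finger_gap: -0.0004
grasp_force: 1.1
time_s: 11.68
position: [0.4989, 0.0713, 0.0675]
eef_rot: [-0.068, 3.14, 0.003]
ft_force: [-0.3, 6.0, 3.2]
finger_gap: -0.0002
grasp_force: 2.7
```

```bash
cat >> h.py <<'E'
def barface():
    i=ctrl.camera_info("wrist"); p,d=ctrl.camera("wrist"); hsv=cv2.cvtColor(p,cv2.COLOR_RGB2HSV)
    ym=(hsv[...,0]>14)&(hsv[...,0]<28)&(hsv[...,1]>140)&(hsv[...,2]>60); q=cloud(i,d,ym); J=jig(q); k=(np.abs(q[:,2]-.046)<.004)&(np.abs(J[:,0])<.06)&(np.abs(J[:,1])<.04)
    print("bar y",np.percentile(J[k,1],[2,50,98]).round(4),k.sum(),"tcp",np.round(ctrl.state()["position"],4)); flatang()
E
python3 -c "
from h import *
barface()"
```

```text
bar y [0.0014 0.0074 0.013 ] 3852 tcp [0.4989 0.0713 0.0675]
normal 92.14 dist 0.0473 763 tcp [0.4989 0.0713 0.0675]
```

About 21 mm to go. I'll push 16 mm, then creep.

```bash
python3 -m handwheel '[{"dp":[0.0001,-0.002,0],"turn":0,"grip":0},{"dp":[0.0002,-0.004,0],"turn":0,"grip":0},{"dp":[0.0003,-0.006,0],"turn":0,"grip":0},{"dp":[0.0003,-0.008,0],"turn":0,"grip":0},{"dp":[0.0004,-0.01,0],"turn":0,"grip":0},{"dp":[0.0005,-0.012,0],"turn":0,"grip":0},{"dp":[0.0006,-0.014,0],"turn":0,"grip":0},{"dp":[0.0007,-0.016,0],"turn":0,"grip":0}]'
python3 -m handwheel '[{"dp":[0,-0.0005,0],"turn":0,"grip":0},{"dp":[0,-0.001,0],"turn":0,"grip":0},{"dp":[0,-0.0015,0],"turn":0,"grip":0},{"dp":[0,-0.002,0],"turn":0,"grip":0},{"dp":[0,-0.002,0],"turn":0,"grip":0}]'
python3 -c "
from h import *
barface()"
```

```text
time_s: 12.78
position: [0.4996, 0.0556, 0.0675]
eef_rot: [-0.068, 3.14, 0.004]
ft_force: [-1.8, 6.5, 3.0]
finger_gap: -0.0001
grasp_force: 3.1
time_s: 13.4
position: [0.4997, 0.0535, 0.0675]
eef_rot: [-0.068, 3.14, 0.003]
ft_force: [0.1, 5.6, 2.2]
finger_gap: 0.0
grasp_force: 2.9
bar y [-0.0163 -0.0103 -0.0048] 3826 tcp [0.4997 0.0535 0.0675]
normal 92.05 dist 0.0473 775 tcp [0.4997 0.0535 0.0675]
```

```bash
python3 -m handwheel '[{"dp":[0,-0.0004,0],"turn":0,"grip":0},{"dp":[0,-0.0008,0],"turn":0,"grip":0},{"dp":[0,-0.0012,0],"turn":0,"grip":0},{"dp":[0,-0.0016,0],"turn":0,"grip":0},{"dp":[0,-0.002,0],"turn":0,"grip":0},{"dp":[0,-0.002,0],"turn":0,"grip":0}]'
python3 -m handwheel '[{"dp":[0,-0.0002,0],"turn":0,"grip":0},{"dp":[0,-0.0004,0],"turn":0,"grip":0},{"dp":[0,-0.0004,0],"turn":0,"grip":0}]'
python3 -m handwheel '[{"dp":[0,-0.0002,0],"turn":0,"grip":0},{"dp":[0,-0.0004,0],"turn":0,"grip":0},{"dp":[0,-0.0004,0],"turn":0,"grip":0}]'
```

```text
time_s: 14.25
position: [0.4998, 0.0516, 0.0675]
eef_rot: [-0.068, 3.14, 0.003]
ft_force: [-0.6, 6.2, 3.3]
finger_gap: 0.0001
grasp_force: 3.0
time_s: 14.62
position: [0.4998, 0.0512, 0.0675]
eef_rot: [-0.068, 3.14, 0.004]
ft_force: [-0.9, 5.7, 3.2]
finger_gap: 0.0001
grasp_force: 3.0
time_s: 15.0
position: [0.4998, 0.0508, 0.0675]
eef_rot: [-0.068, 3.14, 0.004]
ft_force: [-0.3, 5.8, 2.4]
finger_gap: 0.0002
grasp_force: 3.0
```

```bash
python3 -m handwheel '[{"dp":[0,-0.0002,0],"turn":0,"grip":0},{"dp":[0,-0.0004,0],"turn":0,"grip":0},{"dp":[0,-0.0004,0],"turn":0,"grip":0}]'
python3 -m handwheel '[{"dp":[0,-0.0002,0],"turn":0,"grip":0},{"dp":[0,-0.0003,0],"turn":0,"grip":0},{"dp":[0,-0.0003,0],"turn":0,"grip":0}]'
python3 -m handwheel '[{"dp":[0,-0.0002,0],"turn":0,"grip":0},{"dp":[0,-0.0002,0],"turn":0,"grip":0}]'
```

```text
time_s: 15.38
position: [0.4999, 0.0504, 0.0675]
eef_rot: [-0.068, 3.14, 0.004]
ft_force: [0.3, 5.7, 2.4]
finger_gap: -0.0
grasp_force: 3.0
time_s: 15.75
position: [0.4999, 0.0501, 0.0676]
eef_rot: [-0.068, 3.14, 0.004]
ft_force: [-0.8, 6.5, 2.0]
finger_gap: -0.0003
grasp_force: 3.0
time_s: 16.0
position: [0.4999, 0.0499, 0.0675]
eef_rot: [-0.068, 3.14, 0.004]
ft_force: [-0.1, 6.2, 2.8]
finger_gap: 0.0001
grasp_force: 3.0
```

```bash
for k in 1; do python3 -m handwheel '[{"dp":[0,-0.0002,0],"turn":0,"grip":0},{"dp":[0,-0.0003,0],"turn":0,"grip":0}]' | grep -E 'pos|ft|gras'; done
python3 -m handwheel '[{"dp":[0,-0.0002,0],"turn":0,"grip":0},{"dp":[0,-0.0002,0],"turn":0,"grip":0}]'| grep -E 'pos|ft|gras'
python3 -c "
from h import *
barface()"
```

```text
position: [0.4999, 0.0496, 0.0676]
ft_force: [0.6, 6.0, 3.6]
grasp_force: 3.0
position: [0.4999, 0.0494, 0.0676]
ft_force: [0.9, 5.7, 3.0]
grasp_force: 3.0
bar y [-0.0205 -0.0145 -0.0089] 3855 tcp [0.4999 0.0494 0.0676]
normal 92.13 dist 0.0473 744 tcp [0.4999 0.0494 0.0675]
```

```bash
python3 -m handwheel '[{"dp":[0,-0.0002,0],"turn":0,"grip":0},{"dp":[0,-0.0002,0],"turn":0,"grip":0}]'| grep -E 'pos|ft|gras'
python3 -m handwheel '[{"dp":[0,-0.0002,0],"turn":0,"grip":0},{"dp":[0,-0.0002,0],"turn":0,"grip":0}]'| grep -E 'pos|ft|gras'
python3 -m handwheel '[{"dp":[0,-0.0002,0],"turn":0,"grip":0},{"dp":[0,-0.0002,0],"turn":0,"grip":0}]'| grep -E 'pos|ft|gras'
```

```text
position: [0.4999, 0.0494, 0.0675]
ft_force: [0.8, 6.4, 2.4]
grasp_force: 3.2
position: [0.4999, 0.0493, 0.0676]
ft_force: [-0.9, 6.5, 2.7]
grasp_force: 3.4
position: [0.4999, 0.0493, 0.0676]
ft_force: [0.3, 7.7, 2.8]
grasp_force: 3.5
```

Contact: the force now rises as I advance. The target is about 11 N push (6 N friction + 5 N on the flat).

```bash
python3 -m handwheel '[{"dp":[0,-0.0003,0],"turn":0,"grip":0},{"dp":[0,-0.0006,0],"turn":0,"grip":0},{"dp":[0,-0.0006,0],"turn":0,"grip":0}]'| grep -E 'pos|ft|gras'
python3 -m handwheel '[{"dp":[0,-0.0004,0],"turn":0,"grip":0},{"dp":[0,-0.0004,0],"turn":0,"grip":0}]'| grep -E 'pos|ft|gras'
```

```text
position: [0.4999, 0.0492, 0.0675]
ft_force: [0.0, 8.1, 1.3]
grasp_force: 4.0
position: [0.4999, 0.0491, 0.0676]
ft_force: [-0.9, 8.9, 2.9]
grasp_force: 4.4
```

```bash
python3 -m handwheel '[{"dp":[0,-0.0003,0],"turn":0,"grip":0},{"dp":[0,-0.0006,0],"turn":0,"grip":0},{"dp":[0,-0.0006,0],"turn":0,"grip":0},{"dp":[0,-0.0006,0],"turn":0,"grip":0}]'| grep -E 'pos|ft|gras'
python3 -m handwheel '[{"dp":[0,-0.0003,0],"turn":0,"grip":0},{"dp":[0,-0.0003,0],"turn":0,"grip":0},{"dp":[0,-0.0003,0],"turn":0,"grip":0}]'| grep -E 'pos|ft|gras'
```

```text
position: [0.4999, 0.049, 0.0676]
ft_force: [-0.0, 9.2, 2.2]
grasp_force: 4.9
position: [0.4999, 0.0489, 0.0676]
ft_force: [-0.7, 10.6, 2.1]
grasp_force: 5.2
```

```bash
python3 -m handwheel '[{"dp":[0,-0.0002,0],"turn":0,"grip":0},{"dp":[0,-0.0002,0],"turn":0,"grip":0}]'| grep -E 'pos|ft|gras'
python3 -m handwheel '[{"dp":[0,0.001,0],"turn":0,"grip":0},{"dp":[0,0.003,0],"turn":0,"grip":0},{"dp":[-0.0005,0.01,0],"turn":0,"grip":0},{"dp":[-0.001,0.02,0],"turn":0,"grip":0},{"dp":[-0.001,0.02,0.04],"turn":0,"grip":0},{"dp":[-0.001,0.0,0.09],"turn":0,"grip":0},{"dp":[-0.013,-0.03,0.14],"turn":0,"grip":0},{"dp":[-0.013,-0.065,0.17],"turn":0,"grip":0}]'| grep -E 'time|pos|ft|gras'
python3 -m handwheel '[{"dp":[0,0,0],"turn":0,"grip":0},{"dp":[0,0,0],"turn":0,"grip":0}]'>/dev/null
python3 - <<'E'
from h import *
i=ctrl.camera_info("wrist"); p,d=ctrl.camera("wrist"); cv2.imwrite("pics/w5.png",p[:,:,::-1]); measure(p,d,i); flatang()
p,d=ctrl.camera("top"); a=np.load("top0.npz")["p"]
for n,(u,v) in dict(jar=(180,206),cup=(475,236),brush=(329,150)).items(): print(n,np.abs(p[v-30:v+30,u-25:u+25].astype(int)-a[v-30:v+30,u-25:u+25]).mean().round(1))
E
```

```text
position: [0.4999, 0.0489, 0.0676]
ft_force: [-1.0, 10.4, 2.9]
grasp_force: 5.4
time_s: 20.1
position: [0.4862, -0.0208, 0.2395]
ft_force: [0.4, -0.3, -0.3]
grasp_force: 0.0
flat mid [ 0.5036 -0.021 ] len 0.0584 jig [-0.     -0.0239] line ang 2.3 z 0.044 [314 165   3  56 166]
tab top [0.5004 0.0291 0.0811] jig [-0.0002  0.0263] [0.024 0.012 0.004] 305
board ((501.78607177734375, 1.4341583251953125), (169.45201110839844, 320.4030456542969), 2.4028356075286865)
face circle ((505.4737548828125, -68.76707458496094), 57.41864776611328) 0.043424768013925696
bar ((499.85504150390625, -12.534557342529297), (103.68911743164062, 11.083230972290039), 2.4159765243530273) jig [-0.00264311 -0.01533044] face y~ [-0.021  -0.0208 -0.0106 -0.0098]
cap [ 0.5052 -0.0683  0.0441] [ 0.0002 -0.0713]
normal 92.2 dist 0.0468 171 tcp [ 0.4856 -0.0192  0.2358]
jar 4.0
cup 9.1
brush 3.9
```

View pics/w5.png

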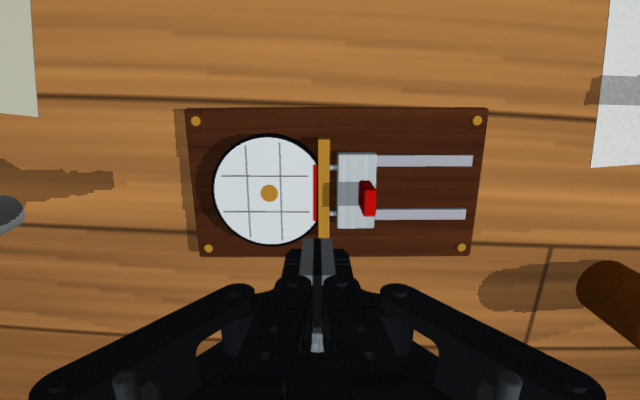

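The bar (x≈323) lies flush on the red flat (x≈315), square, with the panel, jar and cup undisturbed and the robot clear. The push ended about 4.5 N above the sliding friction, so I'm handing in.

```bash
python3 -c "
from rig import ctrl
print(ctrl.finish_job())"
```

```text
the job is handed in; nothing more can be done
None
```

The job is handed in: the panel's flat measures square to the bar, and the bar lies flush, bearing with an estimated 4.5 N (wrist push less sliding friction); the verdict was not shown.

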